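Hang the cassette shelf on the loader's two pins

TASK

Take the teal cassette shelf off its white drying stand and hang it on the loader's sloping front panel: both steel pins through its two holes, its back fully home and flush against the panel, then let go. The pin rail may be clamped anywhere along its slot, so feel your way on gently: never press or drag the shelf hard against the pins or the panel. Leave the other things on the bench where they stand.

Things in the scene. Friction and masses are not known exactly. Their poses are not given: they have to be found in the camera images.
- shelf_grip (a point): centre of the white grip rib at mid width of the loose teal shelf, the place to grasp: a fin 14 mm thick across y, 50 long along x, reaching 13 or more beyond this point in +z and 30 behind it to the plate. Axes (of the leaning shelf, both on its stand and hung): x up along the plate, y level along its width, z square out of its front, 30 degrees above level
- panel_mark (a point): point on the face of the loader's grey sloping panel (270 mm wide, leaning back 30 degrees) at mid width, at the pins' height. Axes: x up along the panel, y level, z square out of it, 30 degrees above level. Hung fully home, the shelf's grip point lies at about x = -36, z = +36 mm, y = the rail's unknown place (-20 to +20), with its axes along these
- shelf: the loose shelf, 0.25-0.42 kg; z up, origin mid of the plate's lower back edge. In the axes of point shelf_grip, mm: plate 160 wide, 6 thick, back face at z = -36, from x = -45 to +55; two through holes, diameter 13, at x = +35, y = +55 and -55, square to the plate; two lips at its foot, below x = -29, out to z = -1, beyond 25 either side of the middle
- loader: fixed white machine, 200 mm tall; z up, origin under mid of the panel's foot, front faces -x. In panel_mark's axes: two steel pins square to the panel at x = 0, 110 apart, diameter 10, lightly rounded tips at z = 22. They sit on a rail clamped in a level slot: their midpoint is anywhere from y = -20 to +20, is not reported, and stays put in the work
- stand: fixed white drying stand (base 125 x 150 mm, about 80 tall) that holds the shelf (grip it firmly: pushes can turn it a little in the fingers): a slope with a ledge, so the shelf comes off upwards or out to the front; origin under the middle of its slope's foot, z up, front faces -x
- tube_rack: bystander: beige rack of capped sample tubes, 70 x 130, 84 mm tall; origin at the middle of its underside
- reagent_bottle: bystander: amber bottle, 68 wide, 130 mm tall; origin at the middle of its underside
- specimen_jar: bystander: clear jar with a yellow cap, 68 wide, 75 mm tall; origin at the middle of its underside
- tip_box: bystander: blue pipette-tip box with a clear lid, 85 x 120, 65 mm tall; origin at the middle of its underside
- cassette_a: bystander: white reagent cassette with a green band, 36 x 90, 62 mm tall; origin at the middle of its underside
- cassette_b: bystander: white reagent cassette with a teal band, 36 x 90, 62 mm tall; origin at the middle of its underside
There are look-alikes about, which are no part of the job. What is shaped like the stand but green is not meant.

How it is judged:
By the outcome, as a careful person would: the job done as asked, in the order asked, and still so for the second after the job is handed in, with the robot touching nothing.
It also fails if it takes over 72 s, if anything falls off the work surface, if the arm or the gripper's body presses on something with over 40 N, if the wrist force passes 120 N, or if a joint passes its speed limit or range.

ROBOT

A 7-joint arm with a two-finger parallel gripper is mounted at the origin on the work surface. World frame = base frame: x ahead of the robot, y to its left, z up, the work surface at z = 0. Lengths are in mm, angles in rad, forces in N, time in s.
With the tool pointing down it reaches from about 400 to 875 mm from the base axis. Payload 6.5 kg.
Tool frame: the origin (TCP) lies on the centre line of the jaws, within the pads' length; the fingertips stand 8 mm ahead of it and the grasp point (between the pads) lies 11 mm behind it; z points along the fingers, y is the line along which they close (so a half turn about z gives the same grasp; the last joint's range is limited). The gripper opens to 88 mm and grips with 3 to 60 N. Pads are 18 mm wide; open, the fingers measure 123 mm over their backs; the gripper's body (75 mm by 187 mm) begins 45 mm behind the grasp point.
Start: joints at [1.115, 0.536, -0.004, 1.538, 0.003, 1.067, -0.071], TCP at [246.998, -601.234, 246.716] pointing down, gripper open.
Joint ranges: [-2.7, 2.7], [-0.37, 2.16], [-1.27, 1.26], [0.24, 2.4], [-1.31, 4.45], [0.19, 1.91], [-2.76, 2.76]. Speed limits (rad/s): [2.39, 2.39, 3.14, 3.14, 3.14, 3.14, 3.14].

INTERFACE

Orientations are given as a unit quaternion [w, x, y, z].
In Python, from cell import telemetry, grab_frame, job gives the robot as it stands.
- The arm moves only by the tool send_rows, never from a script. Its arguments are lists of equal length, an entry for each row: "translation": the shift along the tool's x, y, z in m, a list of three; "roll": the turn about the tool's z in degrees; "grip": the gripper's target within -1 to 1 (fully open at 1, half-way at 0, shut at -1). In form: {"translation": [[tx, ty, tz], ...], "roll": [roll, ...], "grip": [grip, ...]}. A call has 1 to 20 rows; each row is the pose to reach, as a shift and turn from the pose commanded when the call began, along the tool's axes at that moment; what a row does not reach only later rows make up. A row lasts 1/12 s, in which the tool goes at most 41.7 mm and 7.16 degrees, less where a joint would pass 70% of its speed; a pose out of reach is approached as far as the arm can. A call with a gripper value outside its range is refused whole. The fingers move at their own pace and stop on an object; "squeeze" is the grip in N (left out, the last holds). Time passes only in rows, so rows that repeat a pose let the fingers close. It gives the time, the measured TCP pose, the force, the opening and the grip force at its end, in the units of the state.
- telemetry.sense(): the state, without advancing time (a new reading comes with each control period).
- grab_frame(name): name is "scene" or "top"; returns a dict with "pixels" (384x512x3 uint8, red, green, blue), "camera_matrix" (3x3 intrinsics, pixels), "dist_coeffs" ([k1, k2, p1, p2, k3] as OpenCV has them; the pictures are not rectified), "extrinsics" (4x4, takes a point from camera to world coordinates). Camera axes: x right, y down, z forward; pixel columns grow to the right and rows downward; lengths in mm; the calibration is good to about 2 mm. A picture is of the moment at which its call begins. There is no depth.
- job.job_done(): hands the job in; it is judged then, once.
The state is a dict: "t": time; "q": joint angles; "joint_vel": joint speeds; "tau": joint torques, N m; "ee_pos": TCP position; "orientation": TCP orientation; "contact_force": force on the tool from outside, world axes, zero at the start; "moment": the same for the moment, N m; "grip_width": opening from 0.0 (shut) to 1.0 (fully open); "finger_force": force on a finger pad.
Only numpy, scipy, OpenCV 4.12 (cv2) and the standard library are available. Lean on these libraries where they do the work, as an engineer would, in place of code of your own. Each camera call takes 0.05 s, during which the arm holds its last target. There are 200 camera calls.

## Working session

There is one attempt and no reset: what is moved stays moved. The work goes in short steps, Python scripts to look and compute and a tool call to move; the robot and the scene stay as the last step left them, time stands still between calls to the robot, and variables do not carry over. Pictures are saved under pics/ and viewed, at most 10 in all, crops included, and the job is handed in when it is done.

Besides the shell and the picture viewer there is one more tool, called after ">>>" as name(argument=value, ...), one argument or row to a line, values as JSON. send_rows: Moves the arm, as the interface text tells. Its arguments: {"type":"object","properties":{"translation":{"type":"array"},"roll":{"type":"array"},"grip":{"type":"array"},"squeeze":{"type":"number"}},"required":["translation","roll","grip"]}

```bash
mkdir -p pics
python3 - <<'E'
from cell import telemetry, grab_frame
import cv2, numpy as np
for n in("scene","top"):
    f=grab_frame(n); cv2.imwrite(f"pics/{n}0.png",cv2.resize(f["pixels"][:,:,::-1],(800,600),interpolation=cv2.INTER_CUBIC))
    np.savez(f"{n}0.npz",**f); print(n,np.round(f["camera_matrix"],1).tolist(),np.round(f["dist_coeffs"],3),np.round(f["extrinsics"],3).tolist())
s=telemetry.sense();print(s)
E
```

```text
scene [[387.2, 0.0, 264.0], [0.0, 387.2, 196.7], [0.0, 0.0, 1.0]] [-0.12  0.    0.    0.    0.  ] [[0.691, 0.437, -0.576, 1197.528], [0.723, -0.438, 0.534, -452.269], [-0.018, -0.785, -0.619, 796.73], [0.0, 0.0, 0.0, 1.0]]
top [[354.3, 0.0, 253.4], [0.0, 354.3, 192.9], [0.0, 0.0, 1.0]] [-0.099  0.     0.     0.     0.   ] [[0.01, -0.984, 0.179, 342.826], [-1.0, -0.009, 0.007, 136.165], [-0.005, -0.179, -0.984, 1354.114], [0.0, 0.0, 0.0, 1.0]]
{'t': 0.1, 'q': array([ 1.11479471,  0.53708135, -0.00438875,  1.53874789,  0.0026209 ,
        1.06732679, -0.07118156]), 'joint_vel': array([ 9.65266662e-05, -2.79849286e-03, -1.52454052e-03, -2.06077665e-03,
        4.84261480e-04,  9.23299215e-06, -1.07280819e-04]), 'tau': array([ 2.42341797e-03, -5.72075021e+01,  9.93864164e-01, -2.52228409e+01,
       -5.61919017e-02,  1.34486606e-02,  5.06476601e-05]), 'ee_pos': array([ 246.75414518, -600.76062572,  245.94334527]), 'orientation': array([-7.45108320e-04,  9.81061035e-01,  1.93697286e-01, -2.28127519e-04]), 'contact_force': array([ 0.25515686,  0.26564327, -0.21293904]), 'moment': array([-0.0212349 , -0.00731761,  0.02711529]), 'finger_force': 0.0, 'grip_width': 1.0045293671496043}
```

View pics/scene0.png

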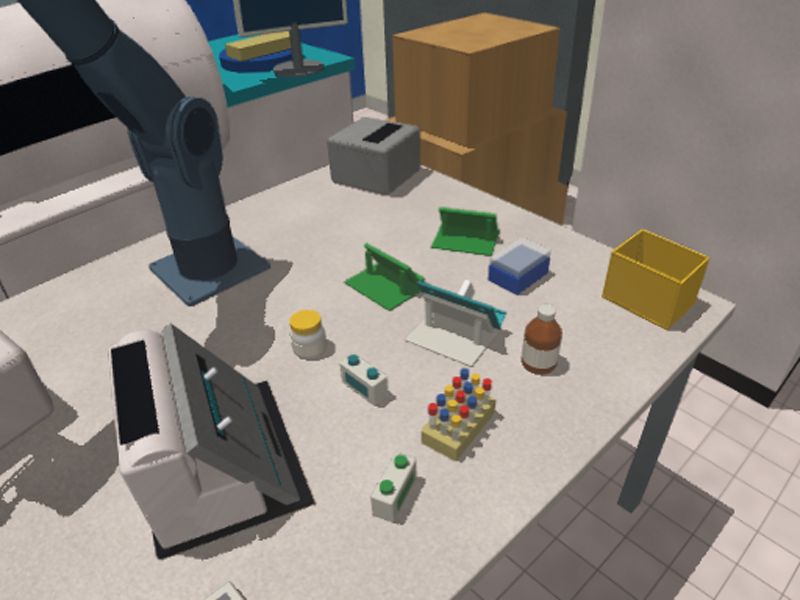

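View pics/top0.png

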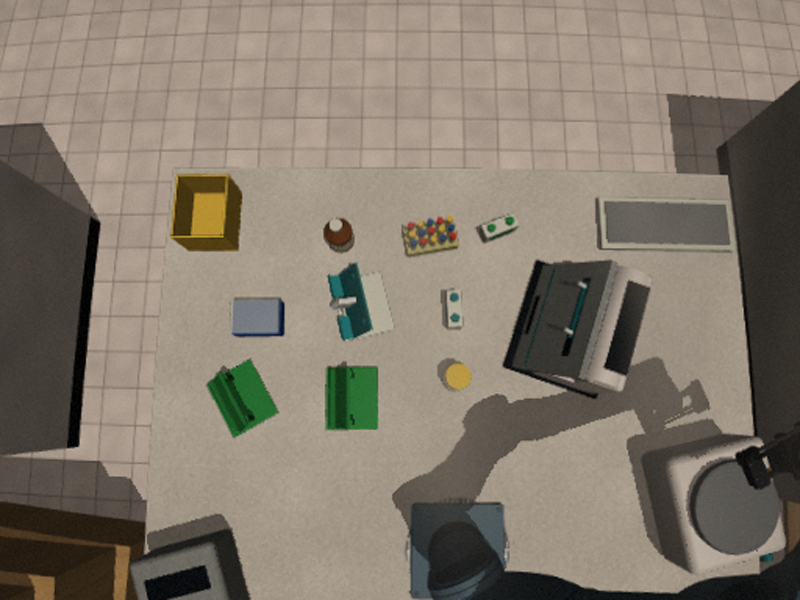

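Run:
```python
import cv2, numpy as np
s=np.load("scene0.npz")["pixels"][:,:,::-1]; t=np.load("top0.npz")["pixels"][:,:,::-1]
def c(im,x,y,w,h,k): return cv2.resize(im[y:y+h,x:x+w],None,fx=k,fy=k,interpolation=cv2.INTER_CUBIC)
# loader: top left half / scene right half
a=c(t,318,160,104,100,4); a=cv2.resize(a,(0,0),fx=.96,fy=.96)
a=c(t,318,160,100,100,4); b=c(s,95,200,100,150,4)
cv2.imwrite("pics/L.png",np.hstack([cv2.copyMakeBorder(a,0,200,0,0,0),b]))
a=c(t,205,165,50,56,8); b=c(s,258,172,70,60,5)
b=cv2.copyMakeBorder(b,0,448-300,0,0,0)
cv2.imwrite("pics/S.png",np.hstack([a,b]))
```

```text
(no output)
```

View pics/L.png

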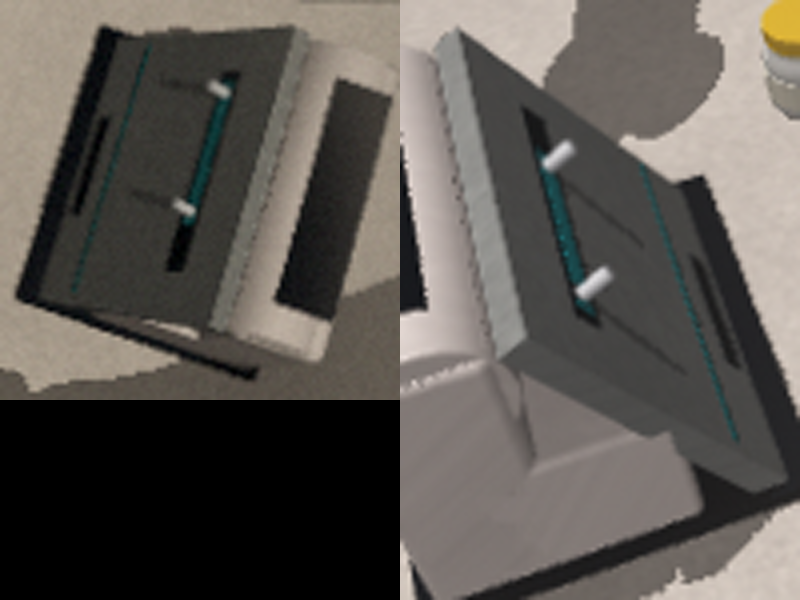

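View pics/S.png

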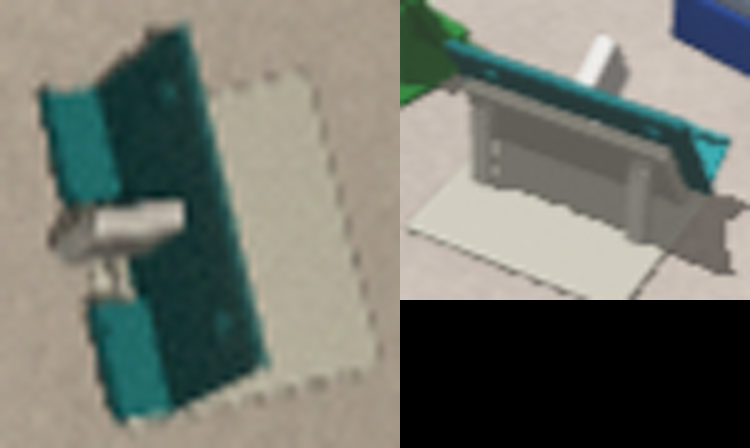

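```bash
cat > h.py <<'E'
import numpy as np, cv2
from scipy.optimize import least_squares
C={n:dict(np.load(f"{n}0.npz")) for n in("scene","top")}
def proj(n,P):
    c=C[n];T=np.linalg.inv(c["extrinsics"]);r=cv2.Rodrigues(T[:3,:3])[0]
    return cv2.projectPoints(np.atleast_2d(np.array(P,float)),r,T[:3,3],c["camera_matrix"],c["dist_coeffs"])[0][:,0]
def R(yaw): # yaw = heading of horizontal z-out direction
    h=np.array([np.cos(yaw),np.sin(yaw),0]);u=np.array([0,0,1.]);a=np.radians(30)
    z=np.cos(a)*h+np.sin(a)*u; x=-np.sin(a)*h+np.cos(a)*u
    return np.c_[x,np.cross(z,x),z]
def fit(obs,x0):
    """obs: list (cam,(u,v),local)"""
    def f(p):
        Rm=R(p[3]);return np.concatenate([proj(n,p[:3]+Rm@np.array(l,float))[0]-uv for n,uv,l in obs])
    s=least_squares(f,x0,x_scale=[10,10,10,.1]);return s.x,s.fun.reshape(-1,2),np.sqrt(np.diag(np.linalg.inv(s.jac.T@s.jac)))
E
python3 - <<'E'
from h import *
np.set_printoptions(precision=2,suppress=True)
T=lambda u,v:np.array([318+u/4-.375,160+v/4-.375]); S=lambda u,v:np.array([95+(u-400)/4-.375,200+v/4-.375])
# pins midpoint frame; top-image upper pin: larger x. 
for sg in(1,-1):
  o=[("top",T(211,85),(0,55*sg,22)),("top",T(175,203),(0,-55*sg,22)),("top",T(229,94),(0,55*sg,0)),("top",T(191,213),(0,-55*sg,0)),
   ("scene",S(571,149),(0,-55*sg,22)),("scene",S(605,277),(0,55*sg,22)),("scene",S(546,164),(0,-55*sg,0)),("scene",S(581,293),(0,55*sg,0))]
  p,r,sd=fit(o,[500,-300,130,1.3]);print("pins",sg,p,np.degrees(p[3]),sd);print(r.T)
T=lambda u,v:np.array([205+u/8-.44,165+v/8-.44]); S=lambda u,v:np.array([258+(u-400)/5-.4,172+v/5-.4])
for sg in(1,-1):
  o=[("top",T(168,90),(35,55*sg,-30)),("top",T(223,322),(35,-55*sg,-30)),("top",T(187,25),(55,80*sg,-33)),("top",T(267,368),(55,-80*sg,-33)),
   ("scene",S(490,73),(35,-55*sg,-36)),("scene",S(654,132),(35,55*sg,-36)),("scene",S(447,42),(55,-80*sg,-33)),("scene",S(729,141),(55,80*sg,-33))]
  p,r,sd=fit(o,[500,250,100,1.3]);print("shelf",sg,p,np.degrees(p[3]),sd);print(r.T)
E
```

```text
pins 1 [ 547.96 -260.12  150.7     1.23] 70.38843428364689 [1.44 0.98 1.82 0.02]
[[-0.16 -0.3  -0.54 -0.03  0.23  0.37 -0.29 -1.04]
 [-0.15 -0.11  0.11 -0.32 -0.81 -1.08  1.02  0.91]]
pins -1 [ 553.99 -241.91  150.09    4.38] 250.6874607466347 [1.45 0.98 1.82 0.02]
[[ 4.79  4.9  -5.85 -5.27 -7.65 -7.96  7.46  7.64]
 [ 1.79  1.9  -1.62 -2.04  1.61  1.62 -1.19 -1.77]]
shelf 1 [573.04 278.07  76.94   1.85] 105.84434715780657 [1.7  1.55 2.16 0.02]
[[-0.94 -0.21 -2.04 -0.78  0.73  0.76  0.92 -7.07]
 [-0.8  -1.1  -1.04 -1.72  1.29  0.45  1.39 -2.44]]
shelf -1 [599.37 181.03  74.03  -1.3 ] -74.4898925345673 [1.69 1.58 2.17 0.02]
[[ 2.85  3.45 -4.88 -3.96  0.02 -0.08  2.67 -5.81]
 [-1.36 -1.7   0.17 -0.5   2.47  1.79  0.05 -3.83]]
```

Run:
```python
from h import *
np.set_printoptions(precision=2,suppress=True)
T=lambda u,v:np.array([205+u/8-.44,165+v/8-.44]); S=lambda u,v:np.array([258+(u-400)/5-.4,172+v/5-.4])
o=[("top",T(168,90),(35,55,-30)),("top",T(223,322),(35,-55,-30)),("top",T(187,25),(55,80,-33)),("top",T(267,368),(55,-80,-33)),
   ("scene",S(490,73),(35,-55,-36)),("scene",S(654,132),(35,55,-36)),("scene",S(447,42),(55,-80,-33))]
p,r,sd=fit(o,[560,270,80,1.85]);print("shelf",p,np.degrees(p[3]),sd);print(r.T)
Rm=R(p[3])
# overlay both models
def wire(im,n,p,off,k,kind):
    Rm=R(p[3]);
    def L(a,b,c):
        q=proj(n,[p[:3]+Rm@np.array(a,float),p[:3]+Rm@np.array(b,float)]);q=np.round(((q-off+.5)*k-.5)*8).astype(int)
        cv2.line(im,tuple(map(int,q[0])),tuple(map(int,q[1])),c,1,cv2.LINE_AA,3)
    if kind=="s":
        for z in(-36,-30):
            c=[(-45,-80,z),(-45,80,z),(55,80,z),(55,-80,z)]
            for i in range(4):L(c[i],c[(i+1)%4],(0,0,255) if z<-33 else (0,255,255))
        for y in(-55,55):L((35,y,-36),(35,y,-10),(255,0,255))
        for s in(-1,1):L((-29,25*s,-1),(-29,80*s,-1),(255,255,0))
        for y in(-7,7):
            for z in(-30,13):L((-25,y,z),(25,y,z),(255,0,0))
            for x in(-25,25):L((x,y,-30),(x,y,13),(255,0,0))
    else:
        for y in(-55,55):L((0,y,0),(0,y,22),(0,0,255));
        L((0,-60,0),(0,60,0),(0,255,255))
        for e in(-5,5):
          for y in(-55,55):L((e,y,22),(e,y,0),(255,0,255)); 
I={n:C[n]["pixels"][:,:,::-1] for n in C}
def crop(n,x,y,w,h,k,p,kind):
    im=cv2.resize(I[n][y:y+h,x:x+w],None,fx=k,fy=k,interpolation=cv2.INTER_CUBIC);wire(im,n,p,np.array([x,y]),k,kind);return im
pp=[547.96,-260.12,150.7,np.radians(70.39)]
a=np.hstack([crop("top",200,165,56,50,7,p,"s"),crop("scene",258,172,56,50,7,p,"s")])
b=np.hstack([crop("top",350,170,56,35,7,pp,"p"),crop("scene",120,230,56,35,7,pp,"p")])
cv2.imwrite("pics/O.png",np.vstack([a,b]))
```

```text
shelf [571.   275.85  79.5    1.82] 104.01592493955317 [1.77 1.56 2.38 0.02]
[[ 0.15 -0.04 -0.7  -0.78 -0.41 -0.96 -0.16]
 [-0.17 -0.15 -0.37 -0.58  0.19 -0.05  0.13]]
```

View pics/O.png

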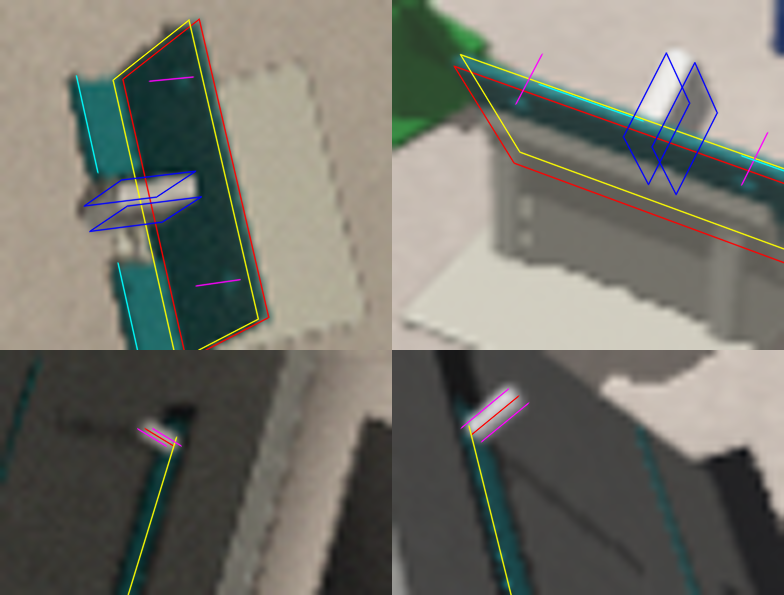

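>>> send_rows(
  translation=[
    [0.313, -0.359, -0.053],
    [0.313, -0.359, -0.053],
    [0.313, -0.359, -0.053],
    [0.313, -0.359, -0.053],
    [0.313, -0.359, -0.053],
    [0.313, -0.359, -0.053],
    [0.313, -0.359, -0.053],
    [0.313, -0.359, -0.053],
    [0.313, -0.359, -0.053],
    [0.313, -0.359, -0.053],
    [0.313, -0.359, -0.053],
    [0.313, -0.359, -0.053],
  ],
  roll=[-7, -14, -21, -28, -35, -42, -49, -56, -63, -70, -76, -82],
  grip=[0, 0, 0, 0, 0, 0, 0, 0, 0, 0, 0, 0],
  squeeze=60,
)

```text
t: 1.1
ee_pos: [401.2, -145.4, 300.3]
orientation: [0.0, 0.609, 0.793, 0.001]
contact_force: [0.2, 1.4, 0.8]
grip_width: 0.5
finger_force: 0.0
```

```bash
cat >> h.py <<'E'
def head(s): # tool x heading, deg
    w,x,y,z=s["orientation"];return np.degrees(np.arctan2(2*(x*y+w*z),1-2*(y*y+z*z)))
def plan(P,hd=None):
    "shift to bring TCP to world P"
    from cell import telemetry
    s=telemetry.sense();h=np.radians(head(s));d=np.array(P)-s["ee_pos"]
    print("t",round(s["t"],2),"pos",np.round(s["ee_pos"],1),"head",round(head(s),2),"F",np.round(s["contact_force"],1),"M",np.round(s["moment"],2),"w",round(s["grip_width"]*88,1),"ff",round(s["finger_force"],1))
    print(" shift mm",np.round([d[0]*np.cos(h)+d[1]*np.sin(h),d[0]*np.sin(h)-d[1]*np.cos(h),-d[2]],1),"roll",None if hd is None else round(head(s)-hd,2))
E
python3 - <<'E'
from h import *
plan([571,276,180],104);plan([571,276,68.5],104)
# bottle: intersect ray at z=65 for mid
c=C["top"];uv=cv2.undistortPoints(np.array([[[338*.64,238*.64]]]),c["camera_matrix"],c["dist_coeffs"])[0,0]
E=c["extrinsics"];d=E[:3,:3]@np.r_[uv,1];print(E[:3,3]+d*(100-E[2,3])/d[2])
E
```

```text
t 1.1 pos [ 401.2 -145.4  300.3] head 104.93 F [0.2 1.4 0.8] M [-0.03 -0.16 -0.01] w 44.0 ff 0.0
 shift mm [363.5 272.7 120.3] roll 0.93
t 1.1 pos [ 401.2 -145.4  300.3] head 104.93 F [0.2 1.4 0.8] M [-0.03 -0.16 -0.01] w 44.0 ff 0.0
 shift mm [363.5 272.7 231.8] roll 0.93
[721.62016862 283.39439525 100.        ]
```

>>> send_rows(
  translation=[
    [0.36, 0.27, 0.06],
    [0.36, 0.27, 0.09],
    [0.363, 0.273, 0.12],
    [0.363, 0.273, 0.12],
    [0.363, 0.273, 0.12],
    [0.363, 0.273, 0.12],
    [0.363, 0.273, 0.12],
    [0.363, 0.273, 0.12],
    [0.363, 0.273, 0.12],
    [0.363, 0.273, 0.12],
    [0.363, 0.273, 0.12],
    [0.363, 0.273, 0.12],
    [0.363, 0.273, 0.12],
    [0.363, 0.273, 0.12],
    [0.363, 0.273, 0.12],
  ],
  roll=[0.5, 0.5, 0.5, 0.5, 0.5, 0.5, 0.5, 0.5, 0.5, 0.5, 0.5, 0.5, 0.5, 0.5, 0.5],
  grip=[0, 0, 0, 0, 0, 0, 0, 0, 0, 0, 0, 0, 0, 0, 0],
)

```text
t: 2.35
ee_pos: [574.7, 267.0, 179.7]
orientation: [0.0, 0.617, 0.787, -0.001]
contact_force: [-0.9, 0.3, -0.3]
grip_width: 0.498
finger_force: 0.0
```

Run:
```python
from h import *
plan([571,276,68.5],104)
```

```text
t 2.35 pos [574.7 267.  179.7] head 103.75 F [-0.9  0.3 -0.3] M [-0.03 -0.14  0.02] w 43.8 ff 0.0
 shift mm [  9.6  -1.5 111.2] roll -0.25
```

>>> send_rows(
  translation=[
    [0.01, -0.0015, 0.02],
    [0.01, -0.0015, 0.04],
    [0.01, -0.0015, 0.055],
    [0.01, -0.0015, 0.07],
    [0.01, -0.0015, 0.085],
    [0.01, -0.0015, 0.1],
    [0.01, -0.0015, 0.111],
    [0.01, -0.0015, 0.111],
    [0.01, -0.0015, 0.111],
  ],
  roll=[0, 0, 0, 0, 0, 0, 0, 0, 0],
  grip=[0, 0, 0, 0, 0, 0, 0, 0, 0],
)

```text
t: 3.1
ee_pos: [570.6, 278.3, 68.1]
orientation: [-0.0, 0.617, 0.787, -0.0]
contact_force: [-0.6, 0.1, 0.5]
grip_width: 0.5
finger_force: 0.0
```

Run:
```python
from h import *
from cell import grab_frame
plan([571,276,68.5],104)
a=grab_frame("top")["pixels"][:,:,::-1];b=grab_frame("scene")["pixels"][:,:,::-1]
r=lambda im,x,y:cv2.resize(im[y:y+64,x:x+64],None,fx=6,fy=6,interpolation=cv2.INTER_CUBIC)
cv2.imwrite("pics/G.png",np.hstack([r(a,195,160),r(b,258,165)]))
```

```text
t 3.1 pos [570.6 278.3  68.1] head 103.84 F [-0.6  0.1  0.5] M [-0.04 -0.11  0.02] w 44.0 ff 0.0
 shift mm [-2.3 -0.1 -0.4] roll -0.16
```

View pics/G.png

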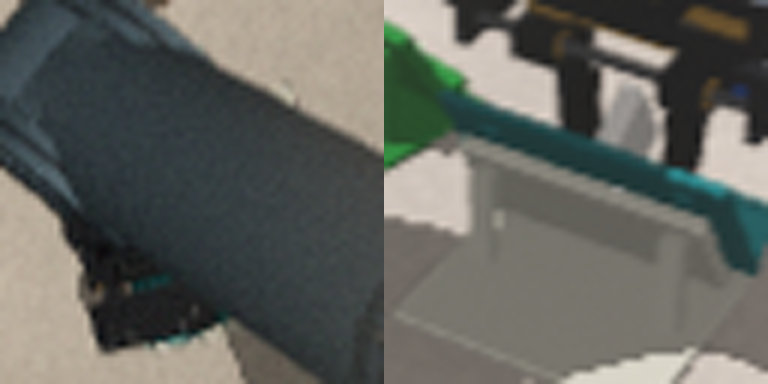

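The fingers straddle the fin (scene crop about (575,100) and (690,110), with the fin between at (630,110)). Closing.

>>> send_rows(
  translation=[
    [0, 0, 0],
    [0, 0, 0],
    [0, 0, 0],
    [0, 0, 0],
    [0, 0, 0],
    [0, 0, 0],
    [0, 0, 0],
    [0, 0, 0],
  ],
  roll=[0, 0, 0, 0, 0, 0, 0, 0],
  grip=[-1, -1, -1, -1, -1, -1, -1, -1],
  squeeze=60,
)

```text
t: 3.87
ee_pos: [571.0, 278.5, 68.9]
orientation: [0.0, 0.617, 0.787, 0.0]
contact_force: [0.4, -0.3, 2.8]
grip_width: 0.156
finger_force: 60.0
```

Run:
```python
from h import *
plan([571,276,68.5],104)
```

```text
t 3.87 pos [571.  278.5  68.9] head 103.85 F [ 0.4 -0.3  2.8] M [-0.27  0.05  0.23] w 13.8 ff 60.0
 shift mm [-2.4 -0.6  0.4] roll -0.15
```

>>> send_rows(
  translation=[
    [0, 0, -0.004],
    [0, 0, -0.01],
    [0, 0, -0.02],
    [0, 0, -0.035],
    [0, 0, -0.05],
    [0, 0, -0.07],
    [0, 0, -0.09],
    [0, 0, -0.11],
    [0, 0, -0.13],
    [0, 0, -0.15],
    [0, 0, -0.17],
    [0, 0, -0.19],
    [0, 0, -0.21],
    [0, 0, -0.225],
    [0, 0, -0.23],
    [0, 0, -0.23],
    [0, 0, -0.23],
    [0, 0, -0.23],
  ],
  roll=[0, 0, 0, 0, 0, 0, 0, 0, 0, 0, 0, 0, 0, 0, 0, 0, 0, 0],
  grip=[-1, -1, -1, -1, -1, -1, -1, -1, -1, -1, -1, -1, -1, -1, -1, -1, -1, -1],
)

```text
t: 5.37
ee_pos: [570.3, 277.9, 297.7]
orientation: [-0.0, 0.617, 0.787, -0.001]
contact_force: [-0.7, -0.1, -4.5]
grip_width: 0.157
finger_force: 60.0
```

Run:
```python
from h import *
np.set_printoptions(precision=2,suppress=True)
# yaw of loader from level lines on panel (top + scene crop picks); panel plane fixed by pins fit
T=lambda u,v:np.array([318+u/4-.375,160+v/4-.375]); S=lambda u,v:np.array([95+(u-400)/4-.375,200+v/4-.375])
o=[("top",T(211,85),(0,55,22)),("top",T(175,203),(0,-55,22)),("top",T(229,94),(0,55,0)),("top",T(191,213),(0,-55,0)),
   ("scene",S(571,149),(0,-55,22)),("scene",S(605,277),(0,55,22)),("scene",S(546,164),(0,-55,0)),("scene",S(581,293),(0,55,0))]
L=[("top",T(147,48),T(72,292)),("scene",S(642,168),S(736,440)),("top",T(305,28),T(210,330)),]
def f(p):
    Rm=R(p[3]);r=[proj(n,p[:3]+Rm@np.array(l,float))[0]-uv for n,uv,l in o]
    for i,(n,a,b) in enumerate(L):
        k=[p[4],p[4],p[5]][i]
        q=proj(n,[p[:3]+Rm@np.array([k,-60,0]),p[:3]+Rm@np.array([k,60,0])]);d=q[1]-q[0];d/=np.linalg.norm(d);nn=np.array([-d[1],d[0]])
        r.append([nn@(a-q[0]),nn@(b-q[0])])
    return np.concatenate(r)
s=least_squares(f,[548,-260,151,1.23,-80,60],x_scale=[10,10,10,.1,10,10]);print(s.x,np.degrees(s.x[3]));print(s.fun.reshape(-1,2).T)
m=s.x[:3];Rm=R(s.x[3])
g=m+Rm@[-35,0,36];print("home grip",g,"pre (z+40)",g+Rm@[0,0,40]);plan(g+Rm@[0,0,60]-[0,0,11],np.degrees(s.x[3]))
```

```text
[ 548.02 -260.11  150.76    1.23 -118.19   62.53] 70.53400650984032
[[-0.2  -0.26 -0.58  0.01  0.18  0.44 -0.35 -0.97 -0.16  0.35  0.73]
 [-0.17 -0.1   0.08 -0.33 -0.81 -1.12  1.03  0.88  0.47 -0.56 -0.69]]
home grip [ 564.24 -214.22  138.45] pre (z+40) [ 575.78 -181.56  158.45]
t 5.37 pos [570.3 277.9 297.7] head 103.84 F [-0.7 -0.1 -4.5] M [ 0.08 -0.08 -0.01] w 13.8 ff 60.0
 shift mm [-433.   -95.   140.2] roll 33.31
```

>>> send_rows(
  translation=[
    [-0.02, -0.005, 0],
    [-0.05, -0.01, 0],
    [-0.085, -0.02, 0],
    [-0.12, -0.028, 0],
    [-0.155, -0.035, 0],
    [-0.19, -0.042, 0.01],
    [-0.225, -0.05, 0.02],
    [-0.26, -0.057, 0.03],
    [-0.295, -0.065, 0.04],
    [-0.33, -0.073, 0.05],
    [-0.36, -0.08, 0.06],
    [-0.39, -0.086, 0.07],
    [-0.41, -0.09, 0.08],
    [-0.425, -0.094, 0.09],
    [-0.433, -0.095, 0.1],
    [-0.433, -0.095, 0.115],
    [-0.433, -0.095, 0.13],
    [-0.433, -0.095, 0.14],
    [-0.433, -0.095, 0.14],
    [-0.433, -0.095, 0.14],
  ],
  roll=[2, 4, 7, 10, 13, 16, 19, 22, 25, 28, 30, 32, 33.3, 33.3, 33.3, 33.3, 33.3, 33.3, 33.3, 33.3],
  grip=[-1, -1, -1, -1, -1, -1, -1, -1, -1, -1, -1, -1, -1, -1, -1, -1, -1, -1, -1, -1],
)

```text
t: 7.03
ee_pos: [582.1, -163.4, 158.3]
orientation: [-0.001, 0.816, 0.578, -0.0]
contact_force: [0.1, -0.4, -2.7]
grip_width: 0.152
finger_force: 60.0
```

Run:
```python
from h import *
from cell import grab_frame
plan([584.1-2.5,-165,157.4],70.5)
a=grab_frame("top")["pixels"][:,:,::-1];b=grab_frame("scene")["pixels"][:,:,::-1]
r=lambda im,x,y:cv2.resize(im[y:y+115,x:x+80],None,fx=5,fy=5,interpolation=cv2.INTER_CUBIC)
np.savez("pre.npz",a=a,b=b)
cv2.imwrite("pics/P.png",np.hstack([r(a,310,140),r(b,115,190)]))
```

```text
t 7.03 pos [ 582.1 -163.4  158.3] head 70.65 F [ 0.1 -0.4 -2.7] M [ 0.09 -0.12 -0.05] w 13.4 ff 60.0
 shift mm [-1.7  0.   0.9] roll 0.15
```

View pics/P.png

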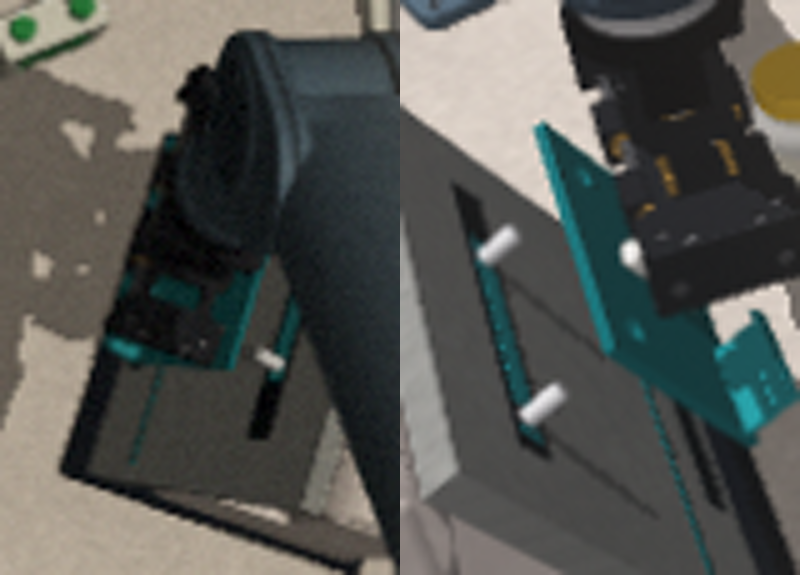

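Run:
```python
from h import *
np.set_printoptions(precision=2,suppress=True)
T=lambda u,v:np.array([310+u/5-.4,140+v/5-.4]); S=lambda u,v:np.array([115+(u-400)/5-.4,190+v/5-.4])
o=[("scene",S(586,180),(35,-55,-30)),("scene",S(638,330),(35,55,-30)),("scene",S(540,125),(55,-80,-33)),("scene",S(611,352),(55,80,-33)),
   ("scene",S(755,444),(-45,80,-33)),("top",T(235,368),(55,-80,-33)),("top",T(268,258),(55,-22,-33))]
from scipy.spatial.transform import Rotation as Ro
def f(p,full=True):
    Rm=R(p[3])@Ro.from_euler('y',p[4]).as_matrix()
    r=[proj(n,p[:3]+Rm@np.array(l,float))[0]-uv for n,uv,l in o[:-1]]
    n,uv,l=o[-1];q=proj(n,[p[:3]+Rm@np.array([55,-80,-33.]),p[:3]+Rm@np.array([55,80,-33.])]);d=q[1]-q[0];d/=np.linalg.norm(d)
    r.append([d[0]*(uv-q[0])[1]-d[1]*(uv-q[0])[0],(p[3]-np.radians(70.65))/np.radians(.5)*.5])
    return np.concatenate(r)
s=least_squares(f,[582,-163,169,1.233,0],x_scale=[10,10,10,.1,.1]);sd=np.sqrt(np.diag(np.linalg.inv(s.jac.T@s.jac)))*.5
print(s.x,np.degrees(s.x[3:]),sd,np.degrees(sd[3:]));print(s.fun.reshape(-1,2).T)
tcp=np.array([582.1,-163.4,158.3]);h=s.x[3]
d=s.x[:3]-tcp;print("grip in tool",d@[np.cos(h),np.sin(h),0],d@[np.sin(h),-np.cos(h),0],-d[2])
m=np.array([548.02,-260.11,150.76]);Rm=R(np.radians(70.5))
print("hole-mid rel pins, panel axes (back)",Rm.T@(s.x[:3]+R(h)@Ro.from_euler('y',s.x[4]).as_matrix()@[35,0,-36]-m))
```

```text
[ 583.12 -165.95  171.12    1.24    0.01] [70.96  0.52] [1.31 0.63 1.49 0.01 0.01] [0.32 0.84]
[[-0.85 -0.82 -0.3  -0.04  0.55 -0.94  1.06]
 [-0.94 -0.1   0.37  0.16  0.56 -0.54  0.31]]
grip in tool -2.081766197108246 1.7956365525200466 -12.816044818803846
hole-mid rel pins, panel axes (back) [ 2.06  2.04 60.87]
```

>>> send_rows(
  translation=[
    [-0.005, -0.0015, 0.004],
    [-0.01, -0.0015, 0.007],
    [-0.015, -0.0015, 0.01],
    [-0.02, -0.0015, 0.013],
    [-0.025, -0.0015, 0.016],
    [-0.0285, -0.0015, 0.018],
    [-0.0296, -0.0015, 0.0188],
    [-0.0296, -0.0015, 0.0188],
    [-0.0296, -0.0015, 0.0188],
  ],
  roll=[0, 0, 0, 0, 0, 0, 0, 0, 0],
  grip=[-1, -1, -1, -1, -1, -1, -1, -1, -1],
)

```text
t: 7.88
ee_pos: [571.0, -192.0, 139.9]
orientation: [-0.0, 0.816, 0.577, 0.0]
contact_force: [0.2, 0.6, -3.4]
grip_width: 0.152
finger_force: 60.0
```

Run:
```python
from h import *
from cell import grab_frame
plan([582.1,-163.4,158.3],70.5)
a=grab_frame("top")["pixels"][:,:,::-1];b=grab_frame("scene")["pixels"][:,:,::-1]
r=lambda im,x,y,w,h,k:cv2.resize(im[y:y+h,x:x+w],None,fx=k,fy=k,interpolation=cv2.INTER_CUBIC)
cv2.imwrite("pics/P2.png",np.hstack([r(a,325,180,40,60,8)[:480],np.vstack([r(b,125,205,60,60,8)])]))
```

```text
t 7.88 pos [ 571.  -192.   139.9] head 70.54 F [ 0.2  0.6 -3.4] M [ 0.11 -0.05 -0.  ] w 13.4 ff 60.0
 shift mm [ 30.7   0.9 -18.4] roll 0.04
```

View pics/P2.png

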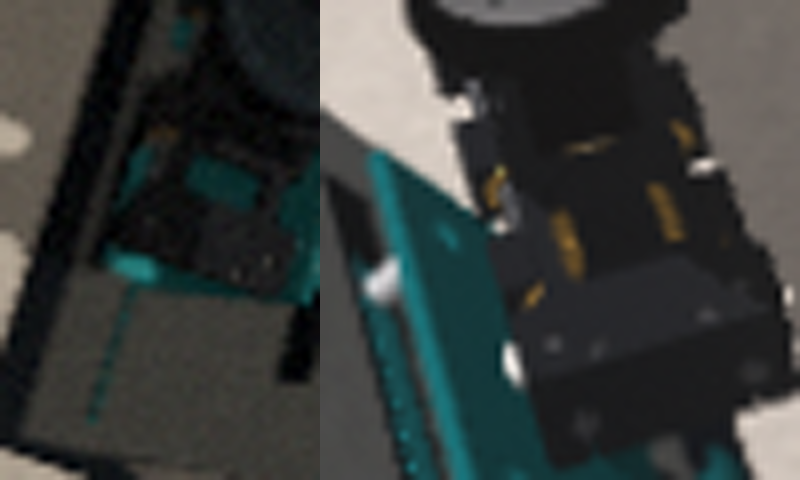

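>>> send_rows(
  translation=[
    [-0.0009, 0, 0.0005],
    [-0.0017, 0, 0.001],
    [-0.0026, 0, 0.0015],
    [-0.0035, 0, 0.002],
    [-0.0043, 0, 0.0025],
    [-0.0052, 0, 0.003],
    [-0.0052, 0, 0.003],
  ],
  roll=[0, 0, 0, 0, 0, 0, 0],
  grip=[-1, -1, -1, -1, -1, -1, -1],
)

```text
t: 8.57
ee_pos: [569.4, -196.9, 136.8]
orientation: [0.0, 0.816, 0.577, 0.0]
contact_force: [2.9, 1.4, -5.9]
grip_width: 0.151
finger_force: 60.0
```

```bash
cat >> h.py <<'E'
def st():
    from cell import telemetry
    s=telemetry.sense();Rm=R(np.radians(70.5));m=np.array([548.02,-260.11,150.76])
    g=s["ee_pos"]+[0,0,11]
    print("t",round(s["t"],2),"panel-frame grip-home",np.round(Rm.T@(g-m)-[-35,0,36],2),"F",np.round(Rm.T@(s["contact_force"]+[0,0,3.2]),1),"M",np.round(Rm.T@s["moment"],2),"head",round(head(s),2),"w",round(88*s["grip_width"],1))
E
python3 -c "from h import *;st()"
```

```text
t 8.57 panel-frame grip-home [-0.92 -0.9  20.31] F [-3.5  2.3  0.6] M [ 0.33  0.54 -0.34] head 70.55 w 13.3
```

>>> send_rows(
  translation=[
    [0.0002, 0.0005, 0.0003],
    [0.0003, 0.001, 0.0005],
    [0.0003, 0.001, 0.0005],
    [0.0003, 0.001, 0.0005],
  ],
  roll=[0, 0, 0, 0],
  grip=[-1, -1, -1, -1],
)

```text
t: 8.9
ee_pos: [569.8, -197.5, 136.3]
orientation: [-0.0, 0.817, 0.577, -0.0]
contact_force: [0.0, 0.5, -3.3]
grip_width: 0.153
finger_force: 60.0
```

```bash
python3 -c "from h import *;st()"
```

```text
t 8.9 panel-frame grip-home [-1.12 -0.36 19.67] F [-0.4 -0.1  0.3] M [-0.01  0.06 -0.1 ] head 70.51 w 13.5
```

>>> send_rows(
  translation=[
    [-0.0009, 0, 0.0005],
    [-0.0017, 0, 0.001],
    [-0.0026, 0, 0.0015],
    [-0.0026, 0, 0.0015],
  ],
  roll=[0, 0, 0, 0],
  grip=[-1, -1, -1, -1],
)

```text
t: 9.23
ee_pos: [569.0, -200.0, 134.7]
orientation: [-0.0, 0.817, 0.577, -0.0]
contact_force: [-0.5, -0.4, -4.0]
grip_width: 0.157
finger_force: 60.0
```

```bash
python3 -c "from h import *;st()"
```

```text
t 9.23 panel-frame grip-home [-1.2  -0.28 16.66] F [-0.4 -0.4 -0.9] M [ 0.03  0.04 -0.06] head 70.51 w 13.8
```

>>> send_rows(
  translation=[
    [-0.0009, 0, 0.0005],
    [-0.0017, 0, 0.001],
    [-0.0026, 0, 0.0015],
    [-0.0035, 0, 0.002],
    [-0.0035, 0, 0.002],
  ],
  roll=[0, 0, 0, 0, 0],
  grip=[-1, -1, -1, -1, -1],
)

```text
t: 9.65
ee_pos: [568.0, -203.2, 132.7]
orientation: [-0.0, 0.817, 0.577, -0.0]
contact_force: [0.4, -0.9, -4.3]
grip_width: 0.156
finger_force: 60.0
```

```bash
python3 -c "from h import *;st()"
```

```text
t 9.65 panel-frame grip-home [-1.25 -0.21 12.76] F [-0.6  0.7 -1.1] M [-0.01  0.02 -0.06] head 70.52 w 13.7
```

>>> send_rows(
  translation=[
    [-0.0009, 0, 0.0005],
    [-0.0017, 0, 0.001],
    [-0.0026, 0, 0.0015],
    [-0.0035, 0, 0.002],
    [-0.0043, 0, 0.0025],
    [-0.0043, 0, 0.0025],
  ],
  roll=[0, 0, 0, 0, 0, 0],
  grip=[-1, -1, -1, -1, -1, -1],
)

```text
t: 10.15
ee_pos: [566.5, -207.2, 130.3]
orientation: [-0.0, 0.817, 0.577, -0.0]
contact_force: [0.3, -1.1, -3.1]
grip_width: 0.156
finger_force: 60.0
```

```bash
python3 -c "from h import *;st()"
```

```text
t 10.15 panel-frame grip-home [-1.26 -0.21  7.82] F [ 0.6  0.6 -0.8] M [ 0.03  0.03 -0.06] head 70.52 w 13.8
```

>>> send_rows(
  translation=[
    [-0.0009, 0, 0.0005],
    [-0.0017, 0, 0.001],
    [-0.0026, 0, 0.0015],
    [-0.0035, 0, 0.002],
    [-0.0035, 0, 0.002],
  ],
  roll=[0, 0, 0, 0, 0],
  grip=[-1, -1, -1, -1, -1],
)

```text
t: 10.57
ee_pos: [565.3, -210.5, 128.2]
orientation: [-0.0, 0.817, 0.577, -0.0]
contact_force: [-0.5, -0.5, -4.1]
grip_width: 0.155
finger_force: 60.0
```

Run:
```python
from h import *
from cell import grab_frame
st()
b=grab_frame("scene")["pixels"][:,:,::-1]
r=lambda im,x,y,w,h,k:cv2.resize(im[y:y+h,x:x+w],None,fx=k,fy=k,interpolation=cv2.INTER_CUBIC)
cv2.imwrite("pics/P3.png",r(b,115,205,90,80,7))
```

```text
t 10.57 panel-frame grip-home [-1.25 -0.24  3.76] F [-0.4 -0.3 -1. ] M [ 0.05  0.06 -0.03] head 70.52 w 13.7
```

View pics/P3.png

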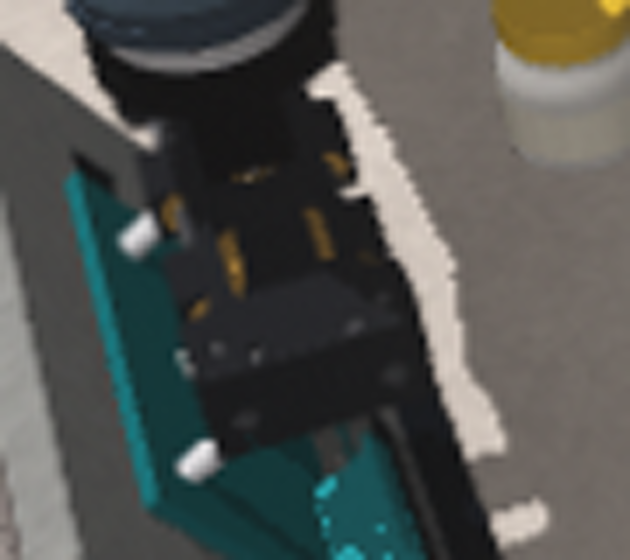

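Both pins stand through the holes (tips at (135,235) and (198,460)). Continue gently until the panel is felt.

>>> send_rows(
  translation=[
    [-0.0006, 0, 0.00035],
    [-0.0012, 0, 0.0007],
    [-0.0017, 0, 0.001],
    [-0.0017, 0, 0.001],
  ],
  roll=[0, 0, 0, 0],
  grip=[-1, -1, -1, -1],
)

```text
t: 10.95
ee_pos: [565.4, -211.0, 127.7]
orientation: [-0.0, 0.816, 0.578, 0.0]
contact_force: [-0.4, 2.2, -1.0]
grip_width: 0.158
finger_force: 60.0
```

```bash
python3 -c "from h import *;st()"
```

```text
t 10.95 panel-frame grip-home [-1.49  0.01  3.07] F [ 0.9 -1.1  2.8] M [0.06 0.4  0.  ] head 70.59 w 13.9
```

>>> send_rows(
  translation=[
    [-0.0004, 0, 0.0002],
    [-0.0008, 0, 0.0004],
    [-0.0008, 0, 0.0004],
  ],
  roll=[0, 0, 0],
  grip=[-1, -1, -1],
)

```text
t: 11.2
ee_pos: [565.4, -211.0, 127.6]
orientation: [-0.0, 0.816, 0.578, 0.001]
contact_force: [-0.3, 5.3, 2.7]
grip_width: 0.152
finger_force: 60.0
```

```bash
python3 -c "from h import *;st()"
```

```text
t 11.2 panel-frame grip-home [-1.6   0.04  3.02] F [ 2.6 -2.1  7.2] M [-0.05  0.68  0.21] head 70.62 w 13.4
```

>>> send_rows(
  translation=[
    [0.0003, 0, 0.0001],
    [0.0006, 0, 0.0002],
    [0.0006, 0, 0.0003],
    [0.0006, 0, 0.0003],
    [0.0006, 0, 0.0003],
    [0.0006, 0, 0.0003],
  ],
  roll=[0, 0, 0, 0, 0, 0],
  grip=[-1, -1, -1, -1, -1, -1],
  squeeze=4,
)

```text
t: 11.7
ee_pos: [565.6, -211.3, 127.1]
orientation: [0.0, 0.816, 0.578, 0.001]
contact_force: [0.3, 5.4, 3.5]
grip_width: 0.16
finger_force: 4.0
```

```bash
python3 -c "from h import *;st()"
```

```text
t 11.7 panel-frame grip-home [-1.87  0.24  2.62] F [ 3.2 -1.5  7.9] M [-0.11  0.95  0.2 ] head 70.56 w 14.1
```

>>> send_rows(
  translation=[
    [0.0004, 0, -0.0002],
    [0.0008, 0, -0.0004],
    [0.0008, 0, -0.0004],
  ],
  roll=[0, 0, 0],
  grip=[-1, -1, -1],
)

```text
t: 11.95
ee_pos: [565.6, -211.3, 127.2]
orientation: [0.0, 0.816, 0.577, 0.0]
contact_force: [2.4, 3.4, 0.5]
grip_width: 0.158
finger_force: 4.0
```

```bash
python3 -c "from h import *;st()"
```

```text
t 11.95 panel-frame grip-home [-1.85  0.23  2.65] F [1.2 1.1 5.3] M [ 0.13  0.87 -0.11] head 70.54 w 13.9
```

Nearly neutral; open to about 40 mm.

>>> send_rows(
  translation=[
    [0.0003, 0, -0.0002],
    [0.0003, 0, -0.0002],
    [0.0003, 0, -0.0002],
    [0.0003, 0, -0.0002],
    [0.0003, 0, -0.0002],
    [0.0003, 0, -0.0002],
  ],
  roll=[0, 0, 0, 0, 0, 0],
  grip=[-0.6, -0.5, -0.4, -0.3, -0.2, -0.1],
)

```text
t: 12.45
ee_pos: [565.2, -211.3, 127.3]
orientation: [0.0, 0.817, 0.577, -0.0]
contact_force: [0.5, -0.4, -1.4]
grip_width: 0.442
finger_force: 0.0
```

```bash
python3 -c "from h import *;st()"
```

```text
t 12.45 panel-frame grip-home [-1.68 -0.14  2.59] F [1.6 0.7 0.7] M [ 0.07  0.05 -0.03] head 70.52 w 38.9
```

>>> send_rows(
  translation=[
    [0, 0, -0.005],
    [0, 0, -0.015],
    [0, 0, -0.03],
    [0, 0, -0.05],
    [0.01, 0, -0.07],
    [0.03, 0, -0.1],
    [0.06, 0, -0.13],
    [0.09, 0, -0.15],
    [0.12, 0, -0.15],
    [0.15, 0, -0.15],
    [0.18, 0, -0.15],
    [0.2, 0, -0.15],
    [0.2, 0, -0.15],
    [0.2, 0, -0.15],
  ],
  roll=[0, 0, 0, 0, 0, 0, 0, 0, 0, 0, 0, 0, 0, 0],
  grip=[-0.1, -0.1, -0.1, -0.1, -0.1, -0.1, -0.1, -0.1, -0.1, -0.1, -0.1, -0.1, -0.1, -0.1],
)

```text
t: 13.62
ee_pos: [632.1, -20.9, 278.2]
orientation: [0.0, 0.816, 0.578, 0.0]
contact_force: [-0.1, -0.7, 0.7]
grip_width: 0.454
finger_force: 0.0
```

Run:
```python
from h import *
from cell import grab_frame
st()
a=grab_frame("top")["pixels"][:,:,::-1];b=grab_frame("scene")["pixels"][:,:,::-1]
r=lambda im,x,y,w,h,k:cv2.resize(im[y:y+h,x:x+w],None,fx=k,fy=k,interpolation=cv2.INTER_CUBIC)
cv2.imwrite("pics/F.png",np.hstack([r(a,315,155,80,100,5),r(b,110,205,80,100,5)]))
```

```text
t 13.62 panel-frame grip-home [ 28.09  -0.56 252.76] F [3.7 0.2 1.3] M [ 0.06 -0.08 -0.07] head 70.69 w 39.9
```

View pics/F.png

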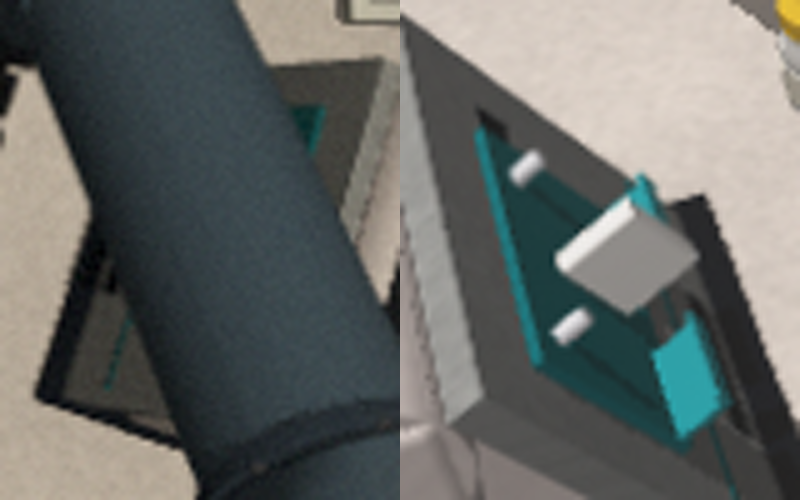

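Run:
```python
from h import *
np.set_printoptions(precision=1,suppress=True)
m=np.array([548.02,-260.11,150.76]);Rm=R(np.radians(70.5))
from scipy.spatial.transform import Rotation as Ro
obs=np.array([[481,127],[539,365],[685,448],[541,154],[588,313]])
for z in(0,3):
  for pit in (0,3):
    Q=Rm@Ro.from_euler('y',pit,degrees=True).as_matrix()
    P=[m+Rm@[-1,0,z]+Q@np.array(l,float) for l in[(20,-80,3),(20,80,3),(-80,80,3)]]+[m+Rm@[0,s*55,22] for s in(-1,1)]
    q=(proj("scene",P)-[110,205]+.5)*5-.5+[400,0];print(z,pit,(q-obs).ravel())
```

```text
0 0 [-6.   2.8 -7.5 -0.6 -1.9  4.6 -1.2  3.3 -4.5  2.8]
0 3 [-7.8  4.  -9.6  0.7  4.5 -1.  -1.2  3.3 -4.5  2.8]
3 0 [-1.4 -1.  -2.3 -4.9  2.9  0.8 -1.2  3.3 -4.5  2.8]
3 3 [-3.2  0.2 -4.4 -3.5  9.4 -4.8 -1.2  3.3 -4.5  2.8]
```

```bash
python3 -c "
from cell import job;print(job.job_done())"
```

```text
the job is handed in; nothing more can be done
None
```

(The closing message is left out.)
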